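# Slide a board carrier under the test dock's roof and lock it in

## Task

Load the circuit-board carrier into the test dock: set it on the loading tongue, slide it under the roof along the L-shaped slot to the end of the lane and then sideways, fully into the pocket. Then take the flat-bladed key out of its rest, turn it to match the key slot in the dock's roof and drop it through until its collar sits flat on the roof, so that the carrier is locked in; let go of everything, and leave the flux pot, the thermal pad box and the screw tin where they are.

Things in the scene. Friction and masses are not known exactly. Their poses are not given: they have to be found in the camera images.
- carrier: Loose board carrier, 0.22 kg: black plate 70 (its x) x 60 (y) x 10 mm with a small circuit board on it and a grey upright grip post in the middle, 20 (x) x 16 (y) mm, top 68 mm above the plate's underside. Origin: centre of the plate's underside, below the post; z up. Starts flat on the desk. Grip the post across its 16 mm, above 30 mm, so that fingers stay above the dock's roof.
- dock: Fixed aluminium test dock, 197 x 128 x 32 mm. Origin on the desk below the corner of its L path; x runs along the lane inward, y from the corner to the side pocket. In mm: base 6 thick; roof z 22..32 over x -68..47, y -42..86 (a pin block at x -54..-22, y 44..70 is 6 higher); open loading tongue (base only) x -150..-68, y -42..42. The carrier stays turned with its x along the dock's x, either way.
- dock_entry (a point): Point on top of the loading tongue (6 mm above the desk) where the carrier's origin goes when set down clear of the roof, 108 mm before the corner. Axes as the dock's. From here a lane 68 mm wide, centred on this point, leads under the roof; the roof's slot above it, for the post, is 26 mm wide.
- dock_corner (a point): Place of the carrier's origin at the end of the lane, where it must turn sideways; on the base, 6 mm above the desk. Axes as the dock's. The lane's end wall is 39 mm past this point in x, 4 mm clear of the carrier.
- dock_home (a point): Place of the carrier's origin in the middle of the side pocket: 44 mm along the dock's y from the corner, on the base, 6 mm above the desk. Axes as the dock's. The pocket leaves the carrier 4 mm of play at its end wall and on either side in x; the roof's slot toward it is 30 mm wide.
- key_slot (a point): Centre of the key slot at the roof's top face (32 mm above the desk), at x 27, y 2 mm of the dock. The slot is 12 mm along the dock's x and 20 mm along its y, through the 10 mm roof; axes as the dock's. Below it is the lane's end, so the carrier blocks it until it is in the pocket, and the key then keeps it there.
- key: Loose steel locking key, upright, 0.08 kg. Origin: centre of the underside of its round collar (30 mm across, 5 thick). Below it a flat blade 8 (its x) x 16 (y) mm, 24 long with a rounded nose; above it a 12 mm stem and, 45 to 78 mm above the collar's underside, a flat grip 12 (x) x 34 (y) mm. z up; half-turn symmetric. Starts in the key rest, collar on its top.
- key_rest: Fixed black block 40 (x) x 44 (y) x 28 mm on the desk with a 12 (x) x 20 (y) mm slot in which the key stands; origin at the centre of its underside. The key is lifted straight out by more than 24 mm.
- flux_pot: Bystander: amber pot with black cap, 47 mm across, 41 mm high; origin under its centre.
- pad_box: Bystander: flat grey thermal pad box, 40 x 58 x 8 mm; origin under its centre.
- screw_tin: Bystander: low round tin of screws, 58 mm across, 22 mm high; origin under its centre.
Not all that is in view belongs to the job. What is shaped like the carrier but yellow is not meant.

How it is judged:
By the outcome, as a careful person would: the job done as asked, in the order asked, and still so for the second after the job is handed in, with the robot touching nothing.
It also fails if it takes over 66 s, if anything falls off the work surface, if the arm or the gripper's body presses on something with over 40 N, if the wrist force passes 120 N, or if a joint passes its speed limit or range.

## Robot

A 6-joint arm with a two-finger parallel gripper is mounted at the origin on a cart in front of the work surface, level with it; the furniture and walls round the work are solid. World frame = base frame: x ahead of the robot, y to its left, z up, the work surface at z = 0. Lengths are in m, angles in rad, forces in N, time in s.
With the tool pointing down it reaches from about 0.3 to 0.875 m from the base axis. Payload 6.4 kg.
Tool frame: the origin (TCP) lies midway between the tips of the shut fingers; the grasp point (between the pads) lies 19 mm behind it; z points along the fingers, y is the direction in which the jaws open and shut (so a half turn about z gives the same grasp; the last joint's range is limited). The gripper opens to 85 mm and grips with 20 to 120 N. Pads are 22 mm wide; open, the fingers measure 114 mm over their backs; the gripper's body (76 mm by 85 mm) begins 54 mm behind the grasp point. The pads swing forward as they close: fully open they stand 13 mm farther back than shut.
Start: joints at [-1.452, 0.181, 1.607, -0, 1.354, -0.206], TCP at [0.184, -0.545, 0.231] pointing down, gripper open.
Joint ranges: [-2.99, 2.99], [-0.89, 2.07], [0.3, 2.58], [-1.14, 4.28], [0, 2.63], [-3.12, 3.12]. Speed limits (rad/s): [2.57, 2.57, 3.01, 3.14, 3.14, 3.14].

## Interface

Orientations are given as a unit quaternion [w, x, y, z].
In Python, from bench import ctrl, optics, ticket gives the robot as it stands. The module is installed in compiled form; this text tells all that it offers.
- The arm moves only by the tool step_arm, never from a script. Its argument "targets" is text: rows parted by semicolons, each of 6 numbers parted by spaces: the shift along the tool's x, y, z in mm, then the turn, a rotation vector about the tool's x, y, z in rad. In form: dx dy dz rx ry rz; .... A call has 1 to 8 rows; each row is the pose to reach, as a shift and turn from the pose commanded when the call began, along the tool's axes at that moment; what a row does not reach only later rows make up. A row lasts 1/8 s, in which the tool goes at most 62.5 mm and 10.7 degrees, less where a joint would pass 70% of its speed; a pose out of reach is approached as far as the arm can. A call with a gripper value outside its range is refused whole. "grip" is the opening in per cent of the stroke, from 0 (shut) to 100 (fully open), set as the call begins (left out, the last holds). The fingers move at their own pace and stop on an object; the grip force is fixed at half the most. Time passes only in rows, so rows that repeat a pose let the fingers close. It gives the time, the measured TCP pose, the force and the opening at its end, in the units of the state.
- ctrl.get_obs(): the state, without advancing time (a new reading comes with each control period).
- optics.camera(name): name is "scene" or "top"; returns a dict with "image" (480x640x3 uint8, red, green, blue), "mtx" (3x3 intrinsics, pixels), "D" ([k1, k2, p1, p2, k3] as OpenCV has them; the pictures are not rectified), "xyz" and "orientation" of the camera in the world. Camera axes: x right, y up, looking along -z (the intrinsics and any distortion apply to the point x, -y, -z); pixel columns grow to the right and rows downward; lengths in m; the calibration is good to about 2 mm. A picture is of the moment at which its call begins. There is no depth.
- ticket.hand_in(): hands the job in, once; it reports no verdict.
The state is a dict: "time_s": time; "q": joint angles; "dq": joint speeds; "joint_efforts": joint torques, N m; "eef_pos": TCP position; "eef_rot": TCP orientation; "wrist_force": force on the tool from outside, world axes, zero at the start; "torque": the same for the moment, N m; "opening": opening from 0.0 (shut) to 1.0 (fully open).
Only numpy, scipy, OpenCV 4.12 (cv2) and the standard library are available. Lean on these libraries where they do the work, as an engineer would, in place of code of your own. Each camera call takes 0.05 s, during which the arm holds its last target.

## Working session

There is one attempt and no reset: what is moved stays moved. The work goes in short steps, Python scripts to look and compute and a tool call to move; the robot and the scene stay as the last step left them, time stands still between calls to the robot, and variables do not carry over. Pictures are saved under pics/ and viewed, and the job is handed in when it is done.

Besides the shell and the picture viewer there is one more tool, called after "Emit:" by a JSON object that holds its "name" and its "arguments", one argument or row to a line. step_arm: Moves the arm, as the interface text tells. Its arguments: {"type":"object","properties":{"targets":{"type":"string"},"grip":{"type":"number"}},"required":["targets"]}

```bash
mkdir -p pics; cat > h.py <<'E'
import numpy as np, cv2
from scipy.spatial.transform import Rotation as R
from bench import ctrl, optics, ticket
def quat(q): return R.from_quat([q[1],q[2],q[3],q[0]])
def cam(n,fn=None):
    c=optics.camera(n)
    if fn: cv2.imwrite('pics/'+fn,c['image'][:,:,::-1])
    np.savez('last_'+n+'.npz',**{k:np.array(v) for k,v in c.items()})
    return c
def load(n): 
    d=np.load('last_'+n+'.npz'); return {k:d[k] for k in d.files}
def ray(c,uv):
    p=cv2.undistortPoints(np.array(uv,float).reshape(-1,1,2),np.array(c['mtx'],float),np.array(c['D'],float)).reshape(-1,2)
    d=np.c_[p[:,0],-p[:,1],-np.ones(len(p))]
    return np.array(c['xyz']),quat(c['orientation']).apply(d)
def onz(c,uv,z):
    o,d=ray(c,uv); t=(z-o[2])/d[:,2]; return o+d*t[:,None]
def proj(c,P):
    P=np.atleast_2d(P)-np.array(c['xyz']); p=quat(c['orientation']).inv().apply(P)
    p=p*[1,-1,-1]
    return cv2.projectPoints(p,np.zeros(3),np.zeros(3),np.array(c['mtx'],float),np.array(c['D'],float))[0].reshape(-1,2)
def tri(c1,u1,c2,u2):
    o1,d1=ray(c1,u1);o2,d2=ray(c2,u2);d1=d1[0];d2=d2[0]
    A=np.c_[d1,-d2];t=np.linalg.lstsq(A,o2-o1,rcond=None)[0]
    a=o1+d1*t[0];b=o2+d2*t[1];return (a+b)/2,np.linalg.norm(a-b)
E
python3 - <<'E'
from h import *
for n in('scene','top'):
    c=cam(n,n+'0.png'); print(n,c['mtx'],c['D'],c['xyz'],c['orientation'])
print(ctrl.get_obs())
E
```

```text
scene [[531.14243137   0.         316.76934571]
 [  0.         531.14243137 237.12505598]
 [  0.           0.           1.        ]] [0.03952929 0.         0.         0.         0.        ] [0.12651379 0.52623149 0.99941352] [-0.23006188 -0.07740686  0.33039652  0.91209531]
top [[558.87331807   0.         320.90954162]
 [  0.         558.87331807 241.24921851]
 [  0.           0.           1.        ]] [0.05574012 0.         0.         0.         0.        ] [ 0.39250796 -0.17178033  1.40876362] [ 0.71069417  0.03251937 -0.02595567 -0.7022696 ]
{'time_s': 0.1, 'q': array([-1.45231084e+00,  1.81498131e-01,  1.60792337e+00,  1.38150969e-05,
        1.35378579e+00, -2.06300722e-01]), 'dq': array([ 0.00044905, -0.00241342, -0.00158982,  0.00028884, -0.00072193,
        0.0003624 ]), 'joint_efforts': array([ 3.51207882e-04, -4.45877945e+01, -3.52237022e+01, -3.55899183e-04,
        4.11435452e-03,  7.19482244e-06]), 'eef_pos': array([ 0.18344588, -0.54442307,  0.23044916]), 'eef_rot': array([-8.06244946e-04,  9.86843111e-01,  1.61678761e-01,  4.21738999e-05]), 'wrist_force': array([-0.16610109,  0.22466137, -0.50348616]), 'torque': array([0.0317937 , 0.00569399, 0.00383394]), 'opening': 1.0019702290557817}
```

View pics/scene0.png

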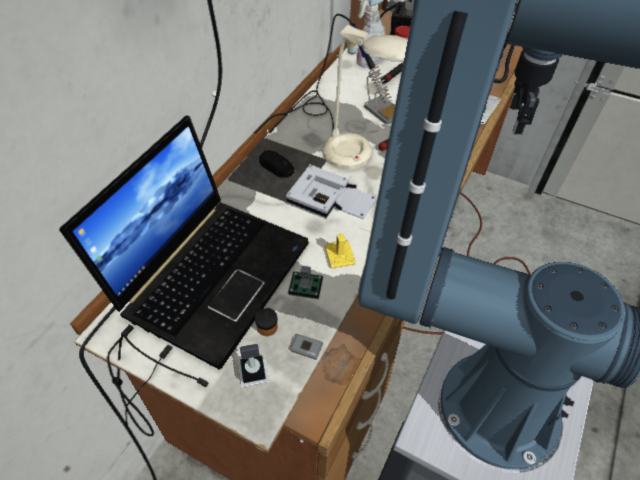

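View pics/top0.png

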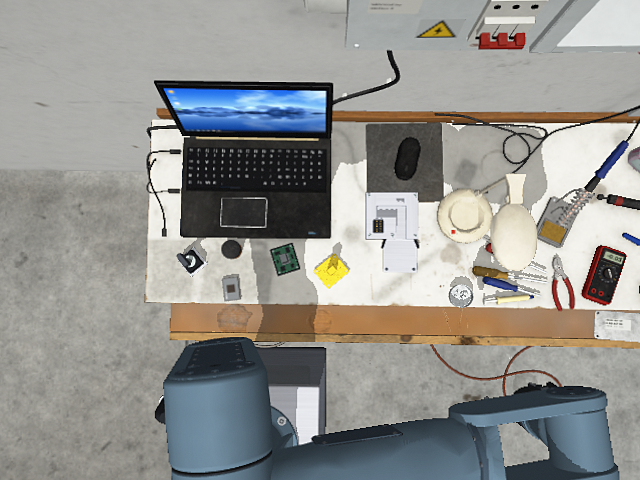

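```bash
python3 - <<'E'
from h import *
c=load('top')['image'][:,:,::-1]
cv2.imwrite('pics/t1.png',cv2.resize(c[180:310,165:295],(600,600),interpolation=cv2.INTER_CUBIC))
cv2.imwrite('pics/t2.png',cv2.resize(c[175:285,340:450],(600,600),interpolation=cv2.INTER_CUBIC))
c=load('scene')['image'][:,:,::-1]
cv2.imwrite('pics/s1.png',cv2.resize(c[230:390,230:390],(600,600),interpolation=cv2.INTER_CUBIC))
cv2.imwrite('pics/s2.png',cv2.resize(c[150:230,275:395],(780,520),interpolation=cv2.INTER_CUBIC))
E
```

```text
(no output)
```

View pics/t1.png

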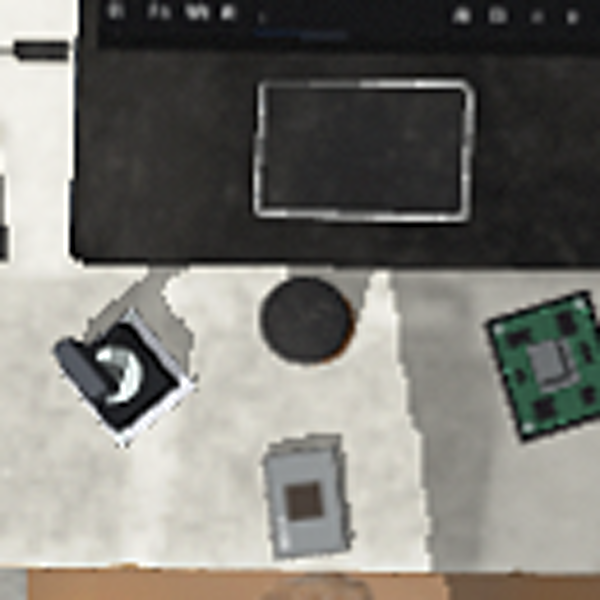

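View pics/t2.png

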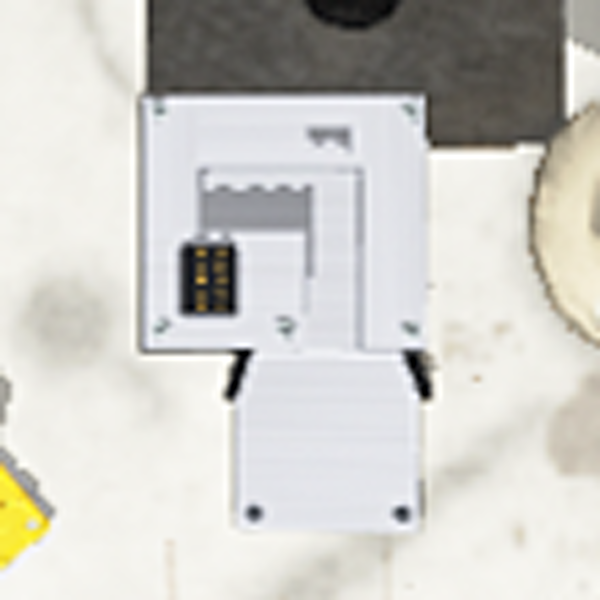

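View pics/s1.png

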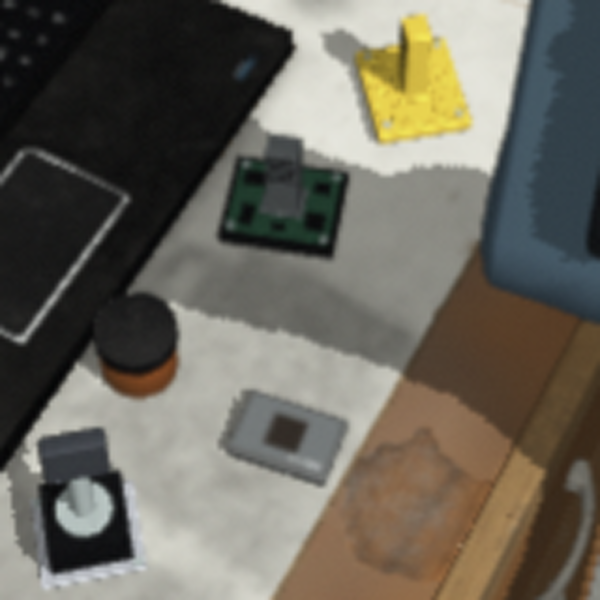

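View pics/s2.png

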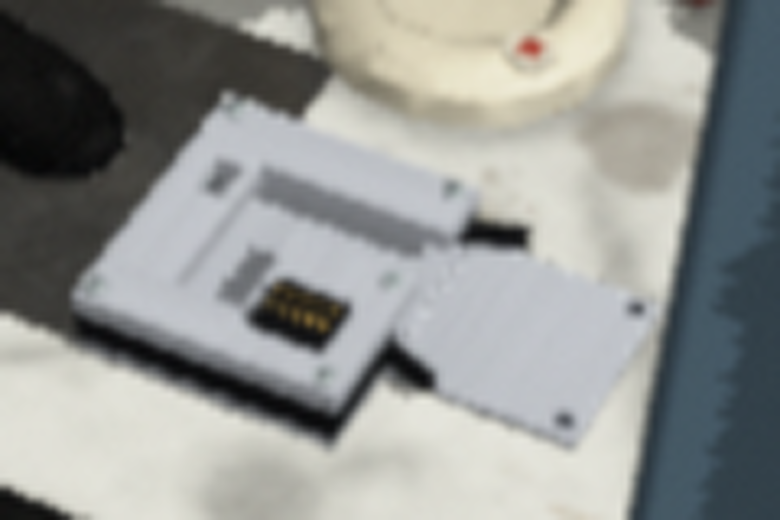

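```bash
python3 - <<'E'
from h import *
t=load('top');s=load('scene')
T2=lambda x,y:(340+(x+.5)/600*110-.5,175+(y+.5)/600*110-.5)
S2=lambda x,y:(275+(x+.5)/6.5-.5,150+(y+.5)/6.5-.5)
T1=lambda x,y:(165+(x+.5)/600*130-.5,180+(y+.5)/600*130-.5)
S1=lambda x,y:(230+(x+.5)/3.75-.5,230+(y+.5)/3.75-.5)
D=np.array([(47,86),(47,-42),(-68,86),(-68,-42),(-150,42),(-150,-42)])/1e3
z=[.032]*4+[.006]*2
px=[T2(141,95),T2(425,96),T2(141,350),T2(425,351),T2(237,527),T2(423,527)]
W=np.array([onz(t,p,zz)[0] for p,zz in zip(px,z)])
def fit(D,W):
    a=D-D.mean(0);b=W[:,:2]-W[:,:2].mean(0)
    th=np.arctan2((a[:,0]*b[:,1]-a[:,1]*b[:,0]).sum(),(a*b).sum())
    Rm=np.array([[np.cos(th),-np.sin(th)],[np.sin(th),np.cos(th)]])
    o=W[:,:2].mean(0)-Rm@D.mean(0)
    return th,o,(W[:,:2]-(D@Rm.T+o))*1e3
print('dock top',*fit(D,W))
px=[S2(75,305),S2(228,95),S2(328,420),S2(478,188),S2(572,445),S2(655,300)]
W=np.array([onz(s,p,zz)[0] for p,zz in zip(px,z)])
print('dock scene',*fit(D,W))
# post top of carrier
for n,c,p in(('t',t,T1(545,362)),('s',s,S1(284,146))): print('post top',n,onz(c,p,.068))
print(tri(t,T1(545,362),s,S1(284,146)))
# plate corners top z~.01
P=[T1(490,322),T1(585,293),T1(524,440)]
print(onz(t,P,.011))
E
```

```text
dock top 0.013348154791432518 [ 0.5843452 -0.3543097] [[ 0.51500383  0.18679069]
 [-0.42428265 -0.77554915]
 [-1.17840763  1.00826319]
 [-1.8727052   0.88573504]
 [ 1.49368369 -0.15342436]
 [ 1.46670796 -1.1518154 ]]
dock scene 0.0233020303506192 [ 0.58322742 -0.35439764] [[-2.51302164  0.33326319]
 [-0.44600611 -5.14220029]
 [-1.56323202  9.23754328]
 [ 0.56770827 -2.72750743]
 [ 1.12367573  0.39374457]
 [ 2.83087579 -2.09484331]]
post top t [[ 0.4620627  -0.06733667  0.068     ]]
post top s [[ 0.46133573 -0.06993343  0.068     ]]
(array([ 0.46114443, -0.06788667,  0.0707466 ]), np.float64(0.0016856975688586935))
[[ 0.48642189 -0.03262186  0.011     ]
 [ 0.50282212 -0.08397201  0.011     ]
 [ 0.42265145 -0.0523046   0.011     ]]
```

```bash
python3 - <<'E'
from h import *
t=load('top')['image'][:,:,::-1];s=load('scene')['image'][:,:,::-1]
a=cv2.resize(t[235:283,262:310],(480,480),interpolation=cv2.INTER_CUBIC)
b=cv2.resize(t[236:284,168:216],(480,480),interpolation=cv2.INTER_CUBIC)
cv2.imwrite('pics/c1.png',a)
cv2.imwrite('pics/c2.png',b)
E
```

```text
(no output)
```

View pics/c1.png

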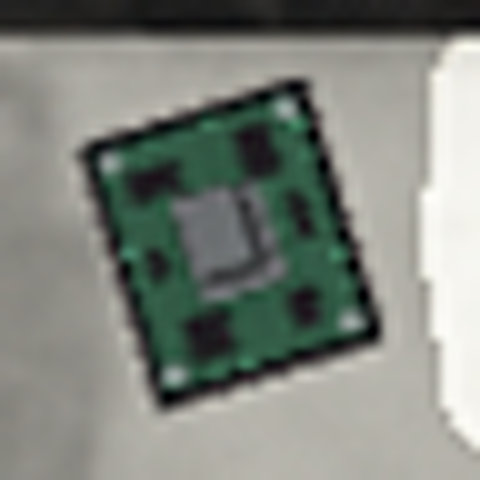

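View pics/c2.png

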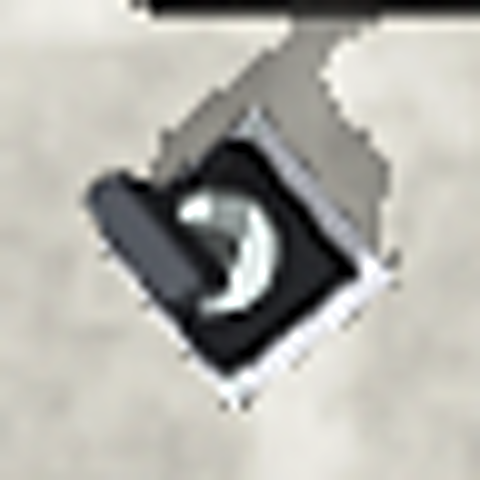

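```bash
python3 - <<'E'
from h import *
t=load('top');s=load('scene')
C1=lambda x,y:(262+(x+.5)/10-.5,235+(y+.5)/10-.5)
C2=lambda x,y:(168+(x+.5)/10-.5,236+(y+.5)/10-.5)
S1=lambda x,y:(230+(x+.5)/3.75-.5,230+(y+.5)/3.75-.5)
P=onz(t,[C1(80,148),C1(303,82),C1(380,338),C1(162,408)],.008)
print(P,P.mean(0)); 
e=lambda a,b:(np.linalg.norm((b-a)[:2])*1e3,np.degrees(np.arctan2((b-a)[1],(b-a)[0])))
for i,j in((0,1),(3,2),(3,0),(2,1)): print(e(P[i],P[j]))
K=onz(t,[C2(88,195),C2(120,172),C2(210,268),C2(170,303)],.106)
print('grip',K,K.mean(0),e(K[0],K[3]),e(K[1],K[2]),e(K[0],K[1]))
print('collar',onz(t,C2(229,250),.033), 'scene',onz(s,S1(83,508),.033))
print('grip top scene', onz(s,S1(74,434),.106))
print('rest scene', onz(s,[S1(37,507),S1(122,473),S1(136,557),S1(47,572)],.028))
print('rest top', onz(t,[C2(250,135),C2(355,268),C2(230,380)],.028))
print('o',s['xyz'])
E
```

```text
[[ 0.48665089 -0.02924405  0.008     ]
 [ 0.50393521 -0.08500603  0.008     ]
 [ 0.43982421 -0.10537729  0.008     ]
 [ 0.42168498 -0.05108743  0.008     ]] [ 0.46302382 -0.0676787   0.008     ]
(np.float64(58.37932764731311), np.float64(-72.77833290092624))
(np.float64(57.240026196677825), np.float64(-71.52459086835333))
(np.float64(68.53978005854557), np.float64(18.58410628492862))
(np.float64(67.26966993450723), np.float64(17.627651066239736))
grip [[0.46427531 0.1775476  0.106     ]
 [0.46972666 0.17030643 0.106     ]
 [0.44756896 0.14867791 0.106     ]
 [0.43932235 0.15768176 0.106     ]] [0.45522332 0.16355342 0.106     ] (np.float64(31.89516321407328), np.float64(-141.47559713386897)) (np.float64(30.96378934710492), np.float64(-135.69241659091122)) (np.float64(9.06376402170698), np.float64(-53.02656077499748))
collar [[0.45513358 0.16212364 0.033     ]] scene [[0.45305996 0.16317183 0.033     ]]
grip top scene [[0.45377887 0.15922468 0.106     ]]
rest scene [[0.47632276 0.17223552 0.028     ]
 [0.44737069 0.13449156 0.028     ]
 [0.41585746 0.1714096  0.028     ]
 [0.45181367 0.19998473 0.028     ]]
rest top [[0.48387497 0.15907818 0.028     ]
 [0.45125662 0.13218763 0.028     ]
 [0.42332178 0.16204188 0.028     ]]
o [0.12651379 0.52623149 0.99941352]
```

```bash
cat >> h.py <<'E'
def goto(x,y,z,yaw=None,ref=None):
    """tool-frame shift (mm) and rz (rad), tool down; yaw = world angle of tool x"""
    o=ctrl.get_obs(); Rm=quat(o['eef_rot']); p=o['eef_pos']
    xa=Rm.as_matrix()[:,0]; y0=np.arctan2(xa[1],xa[0])
    if yaw is None: yaw=y0
    d=(yaw-y0+np.pi/2)%np.pi-np.pi/2
    Rt=R.from_euler('z',y0+d)*R.from_euler('x',np.pi)
    rv=(Rm.inv()*Rt).as_rotvec()
    print('t',round(o['time_s'],2),'pos',p.round(4),'yaw',round(y0,4),'tilt',Rm.as_matrix()[:,2].round(4),'op',round(o['opening'],3),'q6',o['q'][5].round(2),'F',o['wrist_force'].round(1))
    print('shift',(Rm.inv().apply(np.array([x,y,z])-p)*1e3).round(1),'rv',rv.round(3))
E
python3 -c "
from h import *
goto(.4625,-.0675,.15,.309)"
```

```text
t 0.1 pos [ 0.1834 -0.5444  0.2304] yaw 0.3248 tilt [-2.0e-04  1.6e-03 -1.0e+00] op 1.002 q6 -0.21 F [-0.2  0.2 -0.5]
shift [ 416.6 -362.8   81.2] rv [-0.002 -0.     0.016]
```

Emit:
{"name": "step_arm", "arguments": {
  "targets": "46 -40 0 0 0 0;93 -80 9 0 0 0;139 -120 18 0 0 0;185 -160 27 0 0 0;231 -200 36 0 0 0.01;278 -241 45 0 0 0.016;324 -281 54 0 0 0.016;370 -321 70 0 0 0.016",
  "grip": 70
}}

```text
time_s: 1.1
eef_pos: [0.4325, -0.1214, 0.1616]
eef_rot: [0.001, 0.988, 0.154, 0.001]
wrist_force: [0.9, -1.0, 0.5]
opening: 0.701
```

```bash
python3 -c "
from h import *
goto(.4625,-.0675,.10,.309)"
```

```text
t 1.1 pos [ 0.4325 -0.1214  0.1616] yaw 0.3087 tilt [ 1.5e-03 -9.0e-04 -1.0e+00] op 0.701 q6 0.72 F [ 0.9 -1.   0.5]
shift [ 44.9 -42.3  61.6] rv [ 0.001 -0.001 -0.   ]
```

Emit:
{"name": "step_arm", "arguments": {
  "targets": "23 -21 10 0 0 0;46 -42 30 0 0 0;46 -42 61 0 0 0;46 -42 61 0 0 0",
  "grip": 50
}}

```text
time_s: 1.6
eef_pos: [0.4604, -0.0678, 0.0982]
eef_rot: [-0.002, 0.988, 0.154, -0.003]
wrist_force: [-0.1, -0.8, 0.0]
opening: 0.501
```

```bash
python3 -c "
from h import *
goto(.4625,-.0675,.038,.309)
t=cam('top');s=cam('scene')
a=cv2.resize(t['image'][210:300,240:330],(540,540),interpolation=cv2.INTER_CUBIC)
b=cv2.resize(s['image'][220:320,255:355],(540,540),interpolation=cv2.INTER_CUBIC)
cv2.imwrite('pics/g1.png',np.hstack([a,b])[:,:,::-1][:,::1])
cv2.imwrite('pics/g1.png',cv2.resize(cv2.imread('pics/g1.png'),(800,400)))
"
```

```text
t 1.6 pos [ 0.4604 -0.0678  0.0982] yaw 0.3097 tilt [-0.0055  0.0023 -1.    ] op 0.501 q6 0.86 F [-0.1 -0.8  0. ]
shift [ 2.4  0.6 60.1] rv [-0.004  0.005  0.001]
```

View pics/g1.png

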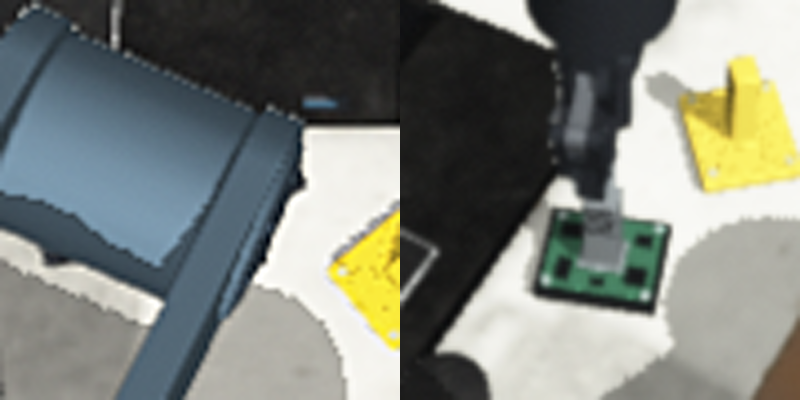

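Emit:
{"name": "step_arm", "arguments": {
  "targets": "2 0 20 0 0 0;2 0 40 0 0 0;2 0 60 0 0 0;2 0 60 0 0 0"
}}

```text
time_s: 2.2
eef_pos: [0.4641, -0.0689, 0.0406]
eef_rot: [-0.0, 0.988, 0.153, -0.0]
wrist_force: [0.5, -0.3, 0.5]
opening: 0.501
```

Emit:
{"name": "step_arm", "arguments": {
  "targets": "0 0 0 0 0 0;0 0 0 0 0 0;0 0 0 0 0 0;0 0 0 0 0 0;0 0 0 0 0 0;0 0 0 0 0 0",
  "grip": 0
}}

```text
time_s: 2.95
eef_pos: [0.4655, -0.0691, 0.0419]
eef_rot: [0.001, 0.988, 0.154, 0.001]
wrist_force: [-0.9, -1.2, 6.6]
opening: 0.18
```

```bash
python3 -c "
from h import *
goto(.4625,-.0675,.12,.015)
s=cam('scene')
b=cv2.resize(s['image'][220:320,255:355],(600,600),interpolation=cv2.INTER_CUBIC)
cv2.imwrite('pics/g2.png',b[:,:,::-1])
"
```

```text
t 2.95 pos [ 0.4655 -0.0691  0.0419] yaw 0.3088 tilt [ 0.0022 -0.0013 -1.    ] op 0.18 q6 0.86 F [-0.9 -1.2  6.6]
shift [ -2.3  -2.3 -78.1] rv [ 0.002 -0.002  0.294]
```

View pics/g2.png

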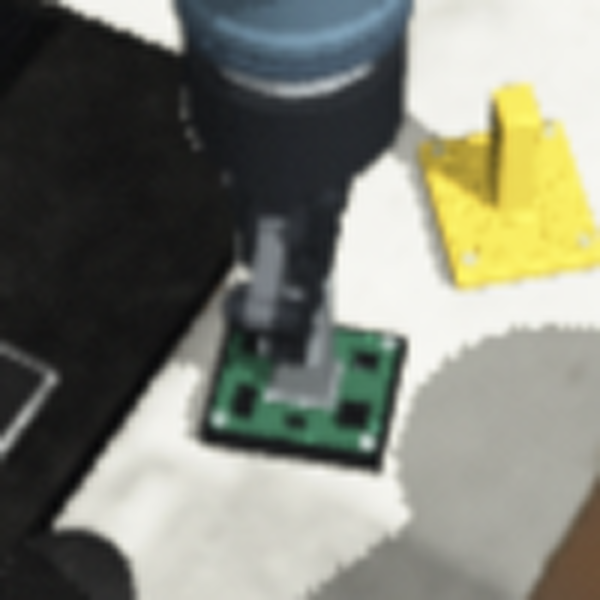

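Emit:
{"name": "step_arm", "arguments": {
  "targets": "0 0 -25 0 0 0;0 0 -60 0 0 0;0 0 -100 0 0 0.1;0 0 -100 0 0 0.2;0 0 -100 0 0 0.294;0 0 -100 0 0 0.294",
  "grip": 0
}}

```text
time_s: 3.75
eef_pos: [0.4644, -0.0685, 0.1408]
eef_rot: [0.0, 1.0, 0.008, 0.0]
wrist_force: [-0.6, -0.1, -1.8]
opening: 0.169
```

```bash
python3 -c "
from h import *
goto(.477,-.3555,.14,.015)
s=cam('scene','l1.png')
b=cv2.resize(s['image'][160:320,255:415],(600,600),interpolation=cv2.INTER_CUBIC)
cv2.imwrite('pics/g3.png',b[:,:,::-1])
"
```

```text
t 3.75 pos [ 0.4644 -0.0685  0.1408] yaw 0.0157 tilt [ 5.e-04 -2.e-04 -1.e+00] op 0.169 q6 1.16 F [-0.6 -0.1 -1.8]
shift [  8.1 287.2   0.9] rv [ 0.    -0.001  0.001]
```

View pics/g3.png

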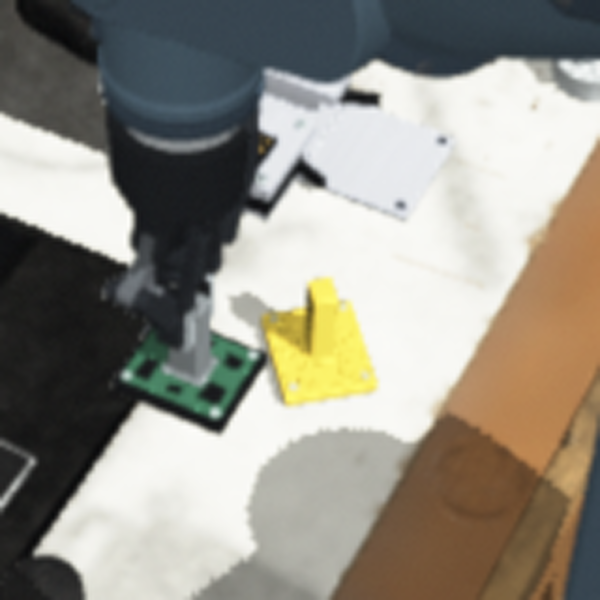

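Emit:
{"name": "step_arm", "arguments": {
  "targets": "2 45 0 0 0 0;4 95 0 0 0 0;6 150 0 0 0 0;8 205 0 0 0 0;8 250 0 0 0 0;8 287 0 0 0 0;8 287 30 0 0 0;8 287 50 0 0 0"
}}

```text
time_s: 4.8
eef_pos: [0.4758, -0.3551, 0.0886]
eef_rot: [-0.001, 1.0, 0.008, -0.001]
wrist_force: [-0.8, 0.7, -2.3]
opening: 0.171
```

```bash
python3 -c "
from h import *
goto(.477,-.3555,.049,.015)
t=cam('top');s=cam('scene')
a=cv2.resize(t['image'][170:290,340:460],(540,540),interpolation=cv2.INTER_CUBIC)
b=cv2.resize(s['image'][130:250,275:395],(540,540),interpolation=cv2.INTER_CUBIC)
cv2.imwrite('pics/g4.png',cv2.resize(np.hstack([a,b])[:,:,::-1],(800,400)))
"
```

```text
t 4.8 pos [ 0.4758 -0.3551  0.0886] yaw 0.0154 tilt [-0.0015  0.0018 -1.    ] op 0.171 q6 0.71 F [-0.8  0.7 -2.3]
shift [ 1.2  0.5 39.6] rv [-0.002  0.001  0.   ]
```

View pics/g4.png

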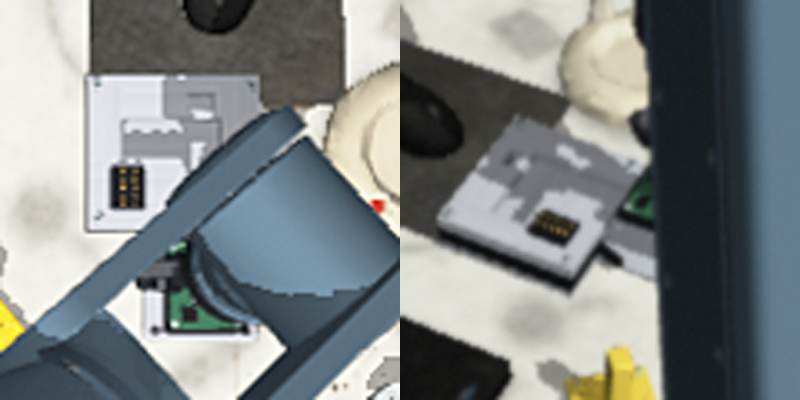

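Emit:
{"name": "step_arm", "arguments": {
  "targets": "0 0 20 0 0 0;0 0 34 0 0 0;0 0 38 0 0 0;0 0 38 0 0 0"
}}

```text
time_s: 5.4
eef_pos: [0.4767, -0.3552, 0.0522]
eef_rot: [-0.0, 1.0, 0.008, -0.0]
wrist_force: [0.3, -0.5, -1.8]
opening: 0.173
```

Emit:
{"name": "step_arm", "arguments": {
  "targets": "0 0 1 0 0 0;0 0 2 0 0 0;0 0 2 0 0 0"
}}

```text
time_s: 5.78
eef_pos: [0.4768, -0.3555, 0.0507]
eef_rot: [0.0, 1.0, 0.007, 0.0]
wrist_force: [-0.5, 0.3, -1.3]
opening: 0.176
```

Emit:
{"name": "step_arm", "arguments": {
  "targets": "0 0 1 0 0 0;0 0 2 0 0 0;0 0 2 0 0 0"
}}

```text
time_s: 6.15
eef_pos: [0.4766, -0.3553, 0.0483]
eef_rot: [-0.0, 1.0, 0.007, -0.0]
wrist_force: [0.3, 0.4, -1.9]
opening: 0.174
```

```bash
python3 -c "
from h import *
goto(.477,-.3555,.049,.015)
t=cam('top');s=cam('scene')
a=cv2.resize(t['image'][170:290,340:460],(540,540),interpolation=cv2.INTER_CUBIC)
b=cv2.resize(s['image'][130:250,275:395],(540,540),interpolation=cv2.INTER_CUBIC)
cv2.imwrite('pics/g5.png',cv2.resize(np.hstack([a,b])[:,:,::-1],(800,400)))
"
```

```text
t 6.15 pos [ 0.4766 -0.3553  0.0483] yaw 0.0148 tilt [-2.e-04  2.e-04 -1.e+00] op 0.174 q6 0.72 F [ 0.3  0.4 -1.9]
shift [ 0.4  0.2 -0.7] rv [-0.  0. -0.]
```

View pics/g5.png

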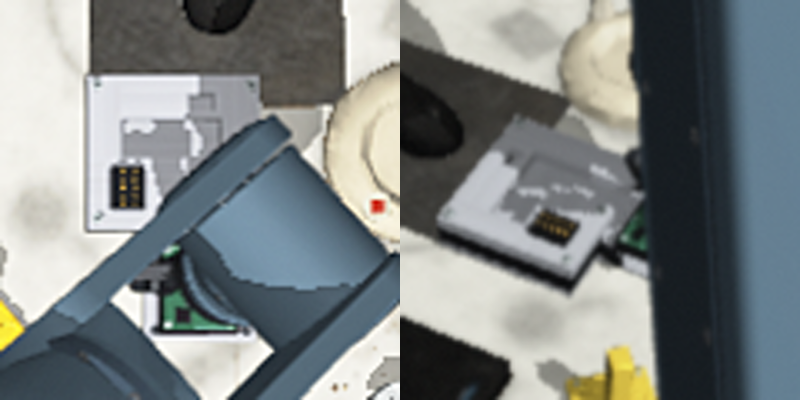

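Emit:
{"name": "step_arm", "arguments": {
  "targets": "0 0 1 0 0 0;0 0 2 0 0 0;0 0 3 0 0 0;0 0 3 0 0 0"
}}

```text
time_s: 6.75
eef_pos: [0.4768, -0.3554, 0.048]
eef_rot: [0.0, 1.0, 0.008, -0.0]
wrist_force: [-6.8, 7.0, 19.7]
opening: 0.177
```

Emit:
{"name": "step_arm", "arguments": {
  "targets": "0 0 -2 0 0 0;0 0 -4 0 0 0;0 0 -4 0 0 0;10 0 -4 0 0 0;20 0 -4 0 0 0;30 0 -4 0 0 0;30 0 -4 0 0 0"
}}

```text
time_s: 7.62
eef_pos: [0.5077, -0.3548, 0.0494]
eef_rot: [0.0, 1.0, 0.008, 0.0]
wrist_force: [0.6, 0.2, -2.0]
opening: 0.173
```

```bash
python3 -c "
from h import *
goto(.587,-.354,.049,.015)
t=cam('top');s=cam('scene')
a=cv2.resize(t['image'][170:290,340:460],(540,540),interpolation=cv2.INTER_CUBIC)
b=cv2.resize(s['image'][130:250,275:395],(540,540),interpolation=cv2.INTER_CUBIC)
cv2.imwrite('pics/g6.png',cv2.resize(np.hstack([a,b])[:,:,::-1],(800,400)))
"
```

```text
t 7.62 pos [ 0.5077 -0.3548  0.0494] yaw 0.0158 tilt [ 3.e-04 -2.e-04 -1.e+00] op 0.173 q6 0.75 F [ 0.6  0.2 -2. ]
shift [79.3  0.5  0.4] rv [ 0.    -0.     0.001]
```

View pics/g6.png

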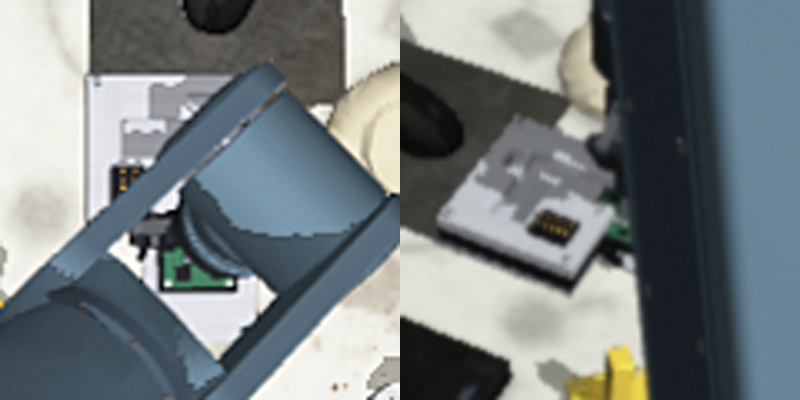

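Emit:
{"name": "step_arm", "arguments": {
  "targets": "12 0 0 0 0 0;24 0 0 0 0 0;36 0 0 0 0 0;48 0 0 0 0 0;60 0 0 0 0 0;60 0 0 0 0 0"
}}

```text
time_s: 8.48
eef_pos: [0.5676, -0.3539, 0.0494]
eef_rot: [0.0, 1.0, 0.008, 0.0]
wrist_force: [-0.4, 1.2, -1.9]
opening: 0.169
```

Emit:
{"name": "step_arm", "arguments": {
  "targets": "6 0 0 0 0 0;12 0 0 0 0 0;17 0 0 0 0 0;19 0 0 0 0 0;19 0 0 0 0 0"
}}

```text
time_s: 9.1
eef_pos: [0.5857, -0.3537, 0.0494]
eef_rot: [-0.0, 1.0, 0.007, -0.0]
wrist_force: [0.5, 0.1, -1.6]
opening: 0.175
```

```bash
python3 -c "
from h import *
goto(.587,-.354,.049,.015)
t=cam('top');s=cam('scene')
a=cv2.resize(t['image'][170:290,340:460],(540,540),interpolation=cv2.INTER_CUBIC)
b=cv2.resize(s['image'][130:250,275:395],(540,540),interpolation=cv2.INTER_CUBIC)
cv2.imwrite('pics/g7.png',cv2.resize(np.hstack([a,b])[:,:,::-1],(800,400)))
"
```

```text
t 9.1 pos [ 0.5857 -0.3537  0.0494] yaw 0.0149 tilt [-1.e-04  1.e-04 -1.e+00] op 0.175 q6 0.84 F [ 0.5  0.1 -1.6]
shift [1.3 0.3 0.4] rv [-0.  0. -0.]
```

View pics/g7.png

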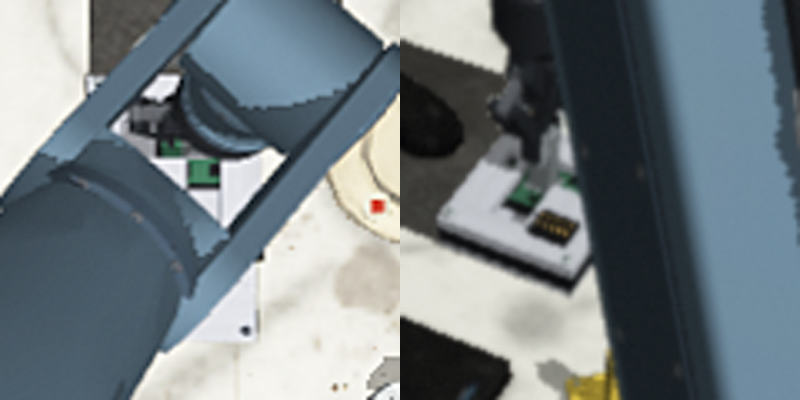

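Emit:
{"name": "step_arm", "arguments": {
  "targets": "2 0 0 0 0 0;3 0 0 0 0 0;3.5 0 0 0 0 0;3.5 0 0 0 0 0"
}}

```text
time_s: 9.7
eef_pos: [0.5892, -0.3537, 0.0494]
eef_rot: [0.0, 1.0, 0.007, -0.0]
wrist_force: [-0.4, 1.3, -1.2]
opening: 0.172
```

Emit:
{"name": "step_arm", "arguments": {
  "targets": "1 0 0 0 0 0;1 0 0 0 0 0;2 0 0 0 0 0;2 0 0 0 0 0"
}}

```text
time_s: 10.2
eef_pos: [0.5908, -0.3536, 0.0494]
eef_rot: [-0.0, 1.0, 0.007, -0.0]
wrist_force: [-1.7, 0.9, 0.7]
opening: 0.177
```

Emit:
{"name": "step_arm", "arguments": {
  "targets": "1 0 0 0 0 0;1 0 0 0 0 0;1 0 0 0 0 0"
}}

```text
time_s: 10.58
eef_pos: [0.591, -0.3536, 0.0493]
eef_rot: [-0.0, 1.0, 0.007, -0.001]
wrist_force: [-6.4, 0.1, 1.9]
opening: 0.175
```

Emit:
{"name": "step_arm", "arguments": {
  "targets": "-2 0 0 0 0 0;-5 0 0 0 0 0;-5 -6 0 0 0 0;-5 -14 0 0 0 0;-5 -22 0 0 0 0;-5 -30 0 0 0 0;-5 -30 0 0 0 0"
}}

```text
time_s: 11.45
eef_pos: [0.5868, -0.3227, 0.0494]
eef_rot: [-0.0, 1.0, 0.008, -0.0]
wrist_force: [-0.3, -0.5, -1.4]
opening: 0.175
```

Emit:
{"name": "step_arm", "arguments": {
  "targets": "0 -5 0 0 0 0;0 -10 0 0 0 0;0 -13 0 0 0 0;0 -14 0 0 0 0;0 -14 0 0 0 0"
}}

```text
time_s: 12.08
eef_pos: [0.5865, -0.3097, 0.0494]
eef_rot: [0.0, 1.0, 0.007, 0.0]
wrist_force: [-0.9, -0.6, -1.6]
opening: 0.175
```

```bash
python3 -c "
from h import *
goto(.5862,-.310,.049,.015)
t=cam('top');s=cam('scene')
a=cv2.resize(t['image'][170:290,340:460],(540,540),interpolation=cv2.INTER_CUBIC)
b=cv2.resize(s['image'][130:250,275:395],(540,540),interpolation=cv2.INTER_CUBIC)
cv2.imwrite('pics/g8.png',cv2.resize(np.hstack([a,b])[:,:,::-1],(800,400)))
"
```

```text
t 12.07 pos [ 0.5865 -0.3097  0.0494] yaw 0.0148 tilt [ 0.e+00 -1.e-04 -1.e+00] op 0.175 q6 0.89 F [-0.9 -0.6 -1.6]
shift [-0.3  0.3  0.4] rv [ 0. -0. -0.]
```

View pics/g8.png

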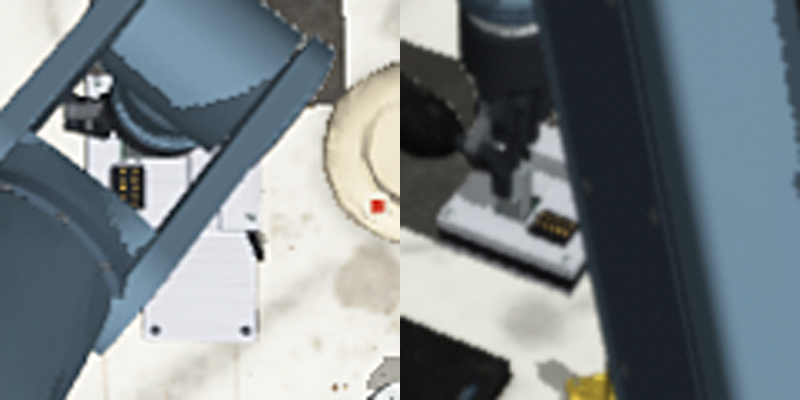

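Emit:
{"name": "step_arm", "arguments": {
  "targets": "0 -2 0 0 0 0;0 -3 0 0 0 0;0 -3 0 0 0 0;0 -3 0 0 0 0"
}}

```text
time_s: 12.68
eef_pos: [0.5865, -0.3087, 0.0498]
eef_rot: [0.002, 1.0, 0.007, 0.0]
wrist_force: [-1.9, -6.6, -3.4]
opening: 0.174
```

Emit:
{"name": "step_arm", "arguments": {
  "targets": "0 -0.5 0 0 0 0;0 -1 0 0 0 0;0 -1 0 0 0 0"
}}

```text
time_s: 13.05
eef_pos: [0.5864, -0.3086, 0.0498]
eef_rot: [0.002, 1.0, 0.007, 0.0]
wrist_force: [-0.3, -8.6, -4.0]
opening: 0.177
```

Emit:
{"name": "step_arm", "arguments": {
  "targets": "0 -0.5 0 0 0 0;0 -1 0 0 0 0;0 -1 0 0 0 0"
}}

```text
time_s: 13.42
eef_pos: [0.5864, -0.3084, 0.0499]
eef_rot: [0.003, 1.0, 0.007, 0.001]
wrist_force: [-1.3, -10.9, -5.1]
opening: 0.174
```

Emit:
{"name": "step_arm", "arguments": {
  "targets": "0 4 0 0 0 0;0 7 0 0 0 0;0 7 1 0 0 0;0 7 1.5 0 0 0;0 7 1.5 0 0 0"
}}

```text
time_s: 14.05
eef_pos: [0.5866, -0.3114, 0.0481]
eef_rot: [-0.0, 1.0, 0.008, -0.0]
wrist_force: [-0.7, 0.9, 1.5]
opening: 0.175
```

Emit:
{"name": "step_arm", "arguments": {
  "targets": "0 0 0 0 0 0;0 0 0 0 0 0;0 0 0 0 0 0;0 0 -20 0 0 0;0 0 -50 0 0 0;0 0 -100 0 0 0",
  "grip": 50
}}

```text
time_s: 14.8
eef_pos: [0.5857, -0.3111, 0.1485]
eef_rot: [-0.001, 1.0, 0.007, -0.001]
wrist_force: [0.5, -0.3, -0.2]
opening: 0.5
```

```bash
python3 -c "
from h import *
print('key x dir -48.5deg; yaw of tool = key y dir 41.5deg')
goto(.4545,.1625,.20,np.radians(41.5))
s=cam('scene')
b=cv2.resize(s['image'][130:250,275:395],(600,600),interpolation=cv2.INTER_CUBIC)
cv2.imwrite('pics/g9.png',b[:,:,::-1])
"
```

```text
key x dir -48.5deg; yaw of tool = key y dir 41.5deg
t 14.8 pos [ 0.5857 -0.3111  0.1485] yaw 0.0147 tilt [-0.0021  0.0017 -1.    ] op 0.5 q6 0.89 F [ 0.5 -0.3 -0.2]
shift [-124.3 -475.6  -50.4] rv [-0.002  0.001 -0.71 ]
```

View pics/g9.png

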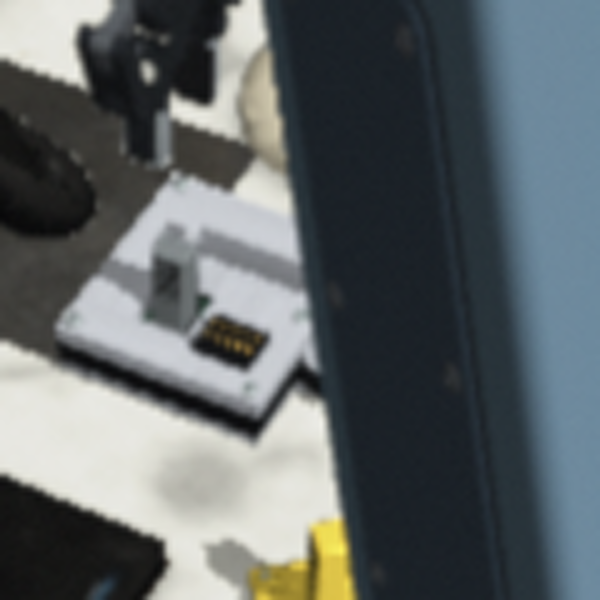

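Emit:
{"name": "step_arm", "arguments": {
  "targets": "0 0 -50 0 0 0;-15 -55 -50 0 0 -0.1;-30 -115 -50 0 0 -0.2;-46 -175 -50 0 0 -0.3;-62 -235 -50 0 0 -0.4;-78 -295 -50 0 0 -0.5;-93 -355 -50 0 0 -0.6;-108 -415 -50 0 0 -0.71"
}}

```text
time_s: 15.85
eef_pos: [0.4723, 0.1034, 0.1997]
eef_rot: [0.001, 0.934, 0.356, 0.001]
wrist_force: [0.6, 0.2, 0.2]
opening: 0.502
```

```bash
python3 -c "
from h import *
goto(.4545,.1625,.20,np.radians(41.5))
t=cam('top','t3.png')
b=cv2.resize(t['image'][170:290,340:460],(600,600),interpolation=cv2.INTER_CUBIC)
cv2.imwrite('pics/d1.png',b[:,:,::-1])
"
```

```text
t 15.85 pos [0.4723 0.1034 0.1997] yaw 0.7279 tilt [ 0.0031  0.     -1.    ] op 0.502 q6 0.81 F [0.6 0.2 0.2]
shift [ 26.1 -55.9  -0.4] rv [ 0.002 -0.002  0.004]
```

View pics/d1.png

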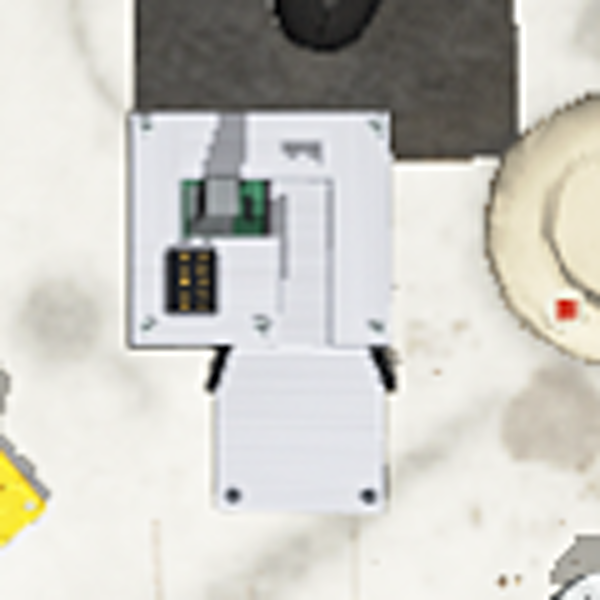

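View pics/t3.png

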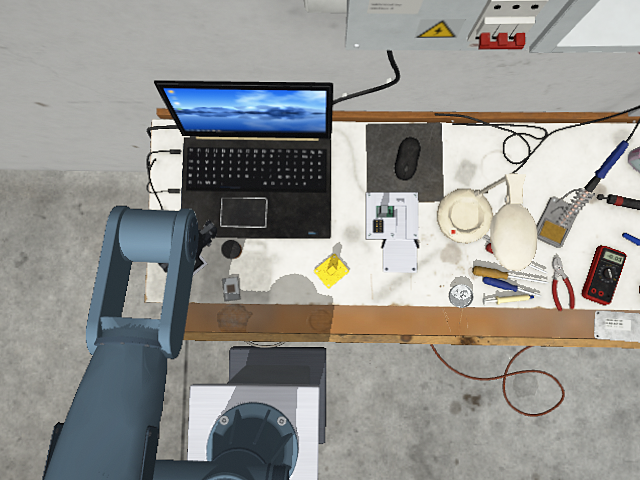

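```bash
python3 - <<'E'
from h import *
t=load('top');im=t['image']
# subpixel roof edges: print profiles
g=im.astype(float)
crop=cv2.resize(im[180:215,385:425],(800,700),interpolation=cv2.INTER_CUBIC)[:,:,::-1]
cv2.imwrite('pics/d2.png',crop)
print(im[194:206,392:408].mean(2).round().astype(int))
for r in (198,): print(r,im[r,362:370].mean(1).round(),im[r,414:422].mean(1).round())
for r in (212,225,236): print(r,im[r,362:370].tolist(),im[r,414:422].tolist())
D=lambda x,y:(340+(x+.5)/5-.5,170+(y+.5)/5-.5)
print('post',onz(t,D(225,195),.074))
E
```

```text
[[228 227 228 228 227 228 228 228 228 228 229 229 229 228 229 229]
 [226 227 227 227 227 228 227 227 227 227 227 228 227 227 226 225]
 [229 229 229 230 231 232 232 232 232 232 233 233 232 230 227 225]
 [228 228 228 228 227 227 229 229 229 229 228 227 227 229 227 225]
 [225 225 226 222 193 172 176 177 178 179 175 173 209 232 227 226]
 [226 226 227 224 174 122 129 127 134 137 128 129 197 237 229 226]
 [226 226 228 227 201 160 143 164 182 165 144 138 198 237 229 226]
 [229 229 230 231 233 207 169 207 237 210 175 156 195 236 229 226]
 [229 229 230 230 227 227 229 228 227 229 233 203 203 234 228 226]
 [233 232 232 231 232 232 232 231 231 231 233 224 224 234 228 227]
 [236 235 232 230 230 229 229 229 230 231 231 232 232 231 229 227]
 [204 199 210 217 215 214 213 214 216 213 211 212 213 204 215 230]]
198 [232. 235. 242. 161. 179. 234. 230. 230.] [226. 227. 236. 202.  57.  78.  82.  83.]
212 [[240, 239, 233], [243, 242, 237], [252, 251, 245], [174, 171, 161], [173, 176, 185], [232, 234, 239], [227, 228, 234], [227, 227, 233]] [[223, 225, 230], [220, 223, 227], [221, 222, 228], [211, 213, 219], [220, 219, 215], [241, 240, 232], [239, 238, 230], [239, 238, 231]]
225 [[239, 237, 230], [242, 241, 235], [251, 250, 243], [169, 168, 156], [172, 174, 184], [232, 233, 239], [226, 227, 232], [225, 225, 231]] [[223, 224, 230], [221, 223, 228], [221, 222, 228], [219, 220, 226], [227, 226, 225], [242, 240, 233], [240, 239, 233], [241, 239, 234]]
236 [[232, 231, 223], [236, 233, 227], [247, 245, 238], [163, 160, 150], [172, 174, 185], [234, 237, 242], [209, 218, 221], [215, 227, 225]] [[224, 230, 231], [186, 198, 199], [191, 201, 203], [226, 229, 232], [235, 234, 232], [241, 240, 232], [237, 235, 228], [232, 228, 219]]
post [[ 0.58361015 -0.31081635  0.074     ]]
```

View pics/d2.png

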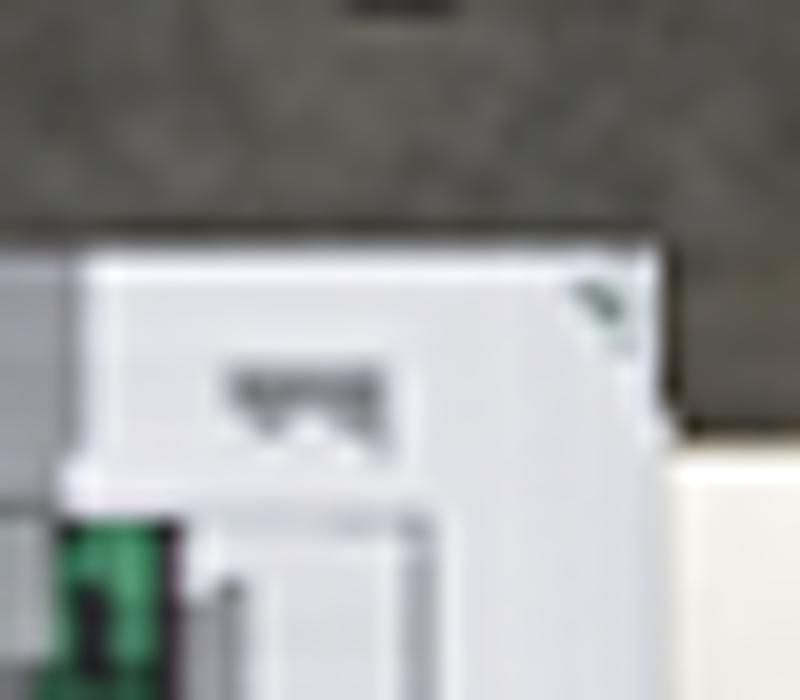

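```bash
python3 - <<'E'
from h import *
t=load('top');im=t['image']
print('slot',onz(t,(399.9,200.4),.032))
# roof left edge col ~365.? ; right edge ~417.? 
L=onz(t,[(365.0,198),(365.0,225),(365.0,236)],.032);print(L)
crop=cv2.resize(im[196:224,366:400],(816,672),interpolation=cv2.INTER_CUBIC)[:,:,::-1]
cv2.imwrite('pics/d3.png',cv2.resize(crop,(800,658)))
for r in range(204,219): print(r,im[r,376:398].mean(1).round().astype(int))
E
```

```text
slot [[ 0.61051053 -0.3529666   0.032     ]]
[[ 0.61566184 -0.26650418  0.032     ]
 [ 0.54819769 -0.26692491  0.032     ]
 [ 0.52085519 -0.26708733  0.032     ]]
204 [232 235 236 243 203 147 152 150 150 151 149 149 213 243 237 236 236 235
 232 230 230 229]
205 [214 205 209 213 151 111 130 118 119 117 122 120 172 211 209 207 204 199
 210 217 215 214]
206 [141  90 102  76  34 123 165 160 157 156 159 110  49  85  99 103  72  57
 173 223 216 215]
207 [140 105 129  90  35 126 167 160 157 156 159 117  65  92  99 113  79  73
 197 238 230 228]
208 [131 105 144  94  23 128 166 160 158 157 162 125  81  94 100 119  84  75
 198 233 213 221]
209 [131 106 134  78  16 129 168 160 160 159 163 127  60  48  78 115  82  72
 186 191 134 192]
210 [133 105 134  78  17 130 170 162 160 160 166 134  63  35  57  95  73  48
 123 151 141 193]
211 [132 105 136  78  18 132 173 166 165 164 172 143  76  38  62 100  76  53
 127 153 142 191]
212 [133 104 130  74  37 129 163 158 157 157 162 132  71  36  64  95  72  55
 128 155 143 191]
213 [134  90 102  58  68 107 119 115 114 117 100  73  54  33  41  61  43  53
 132 158 147 198]
214 [138  65  80  80 101 112 108 106 107 112  86  61  64  56  52  64  46  53
 131 158 146 197]
215 [136  62  84  95 106 105 103 101 106 107  82  61  64  66  64  65  40  50
 126 153 141 194]
216 [139  69  99 102  95  94  92  89  95 104  87  65  69  69  71  71  49  63
 132 159 147 197]
217 [153 119 154 176 152 128 150 166 162 161 159 159 161 161 161 164 152 162
 192 192 158 193]
218 [162 165 221 253 209 163 215 249 247 244 244 244 245 245 246 246 246 244
 244 227 164 188]
```

View pics/d3.png

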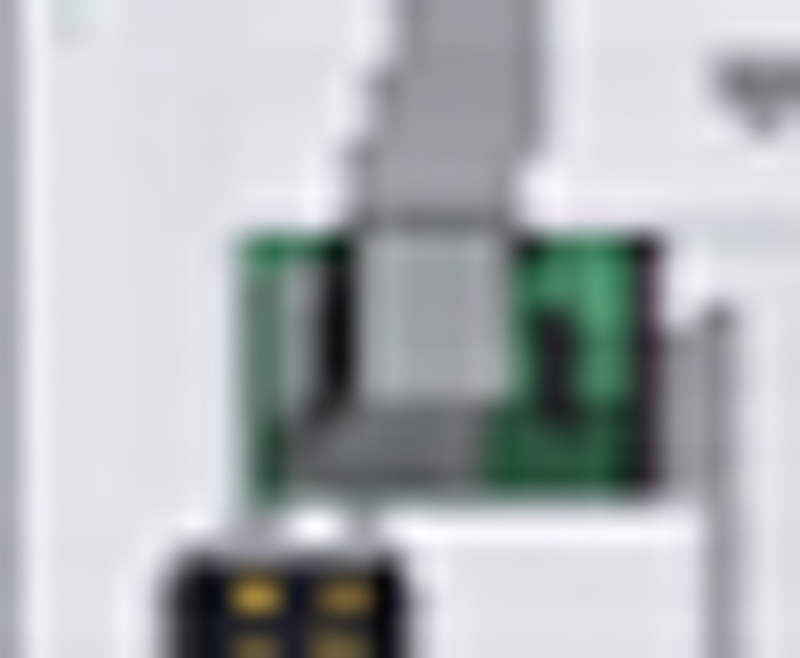

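```bash
python3 - <<'E'
from h import *
t=load('top')
print('post',onz(t,[(383.94,208.8)],.074))
a=onz(t,[(383.94,208.8)],.074)[0];s=onz(t,(399.9,200.4),.032)[0]
print('slot-post',s-a)
E
```

```text
post [[ 0.58310929 -0.3092356   0.074     ]]
slot-post [ 0.02740124 -0.043731   -0.042     ]
```

```bash
python3 -c "
from h import *
goto(.4545,.1608,.13,np.radians(41))
"
```

```text
t 15.9 pos [0.4695 0.1098 0.1994] yaw 0.7369 tilt [ 8.0e-04  4.4e-03 -1.0e+00] op 0.499 q6 0.81 F [-3.3  5.2 -1.3]
shift [ 22.9 -47.7  69.6] rv [-0.003 -0.004  0.021]
```

Emit:
{"name": "step_arm", "arguments": {
  "targets": "11 -24 0 0 0 0.02;22 -47 20 0 0 0.02;22 -47 45 0 0 0.02;22 -47 68 0 0 0.02;22 -47 68 0 0 0.02"
}}

```text
time_s: 16.52
eef_pos: [0.4569, 0.1512, 0.1295]
eef_rot: [-0.0, 0.939, 0.345, -0.001]
wrist_force: [-0.3, 0.0, 0.9]
opening: 0.503
```

```bash
python3 -c "
from h import *
goto(.4545,.1608,.074,np.radians(41))
s=cam('scene')
b=cv2.resize(s['image'][300:400,205:305],(600,600),interpolation=cv2.INTER_CUBIC)
cv2.imwrite('pics/k1.png',b[:,:,::-1])
"
```

```text
t 16.52 pos [0.4569 0.1512 0.1295] yaw 0.7046 tilt [-2.1e-03 -2.0e-04 -1.0e+00] op 0.503 q6 0.94 F [-0.3  0.   0.9]
shift [ 4.5 -8.8 55.5] rv [-0.001  0.002 -0.011]
```

View pics/k1.png

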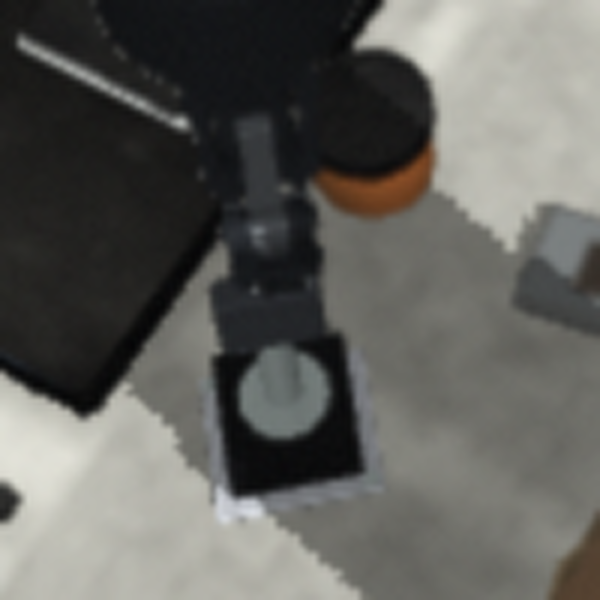

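Emit:
{"name": "step_arm", "arguments": {
  "targets": "4 -9 0 0 0 -0.01;4 -9 5 0 0 -0.01;4 -9 22 0 0 -0.01;4 -9 40 0 0 -0.01;4 -9 55 0 0 -0.01;4 -9 55 0 0 -0.01"
}}

```text
time_s: 17.32
eef_pos: [0.4535, 0.1606, 0.0731]
eef_rot: [-0.0, 0.937, 0.35, -0.002]
wrist_force: [0.2, 0.2, 1.3]
opening: 0.499
```

Emit:
{"name": "step_arm", "arguments": {
  "targets": "0 0 0 0 0 0;0 0 0 0 0 0;0 0 0 0 0 0;0 0 0 0 0 0;0 0 0 0 0 0;0 0 0 0 0 0",
  "grip": 0
}}

```text
time_s: 18.08
eef_pos: [0.455, 0.1611, 0.0751]
eef_rot: [-0.0, 0.937, 0.35, 0.0]
wrist_force: [-2.0, 3.9, 2.8]
opening: 0.127
```

```bash
python3 -c "
from h import *
goto(.4545,.1608,.074,np.radians(41))
s=cam('scene');t=cam('top')
b=cv2.resize(s['image'][300:400,205:305],(600,600),interpolation=cv2.INTER_CUBIC)
a=cv2.resize(t['image'][210:310,140:240],(600,600),interpolation=cv2.INTER_CUBIC)
cv2.imwrite('pics/k2.png',cv2.resize(np.hstack([a,b])[:,:,::-1],(800,400)))
"
```

```text
t 18.07 pos [0.455  0.1611 0.0751] yaw 0.7147 tilt [ 1.e-04  4.e-04 -1.e+00] op 0.127 q6 0.95 F [-2.   3.9  2.8]
shift [-0.5 -0.1  1.1] rv [-0.    -0.    -0.001]
```

View pics/k2.png

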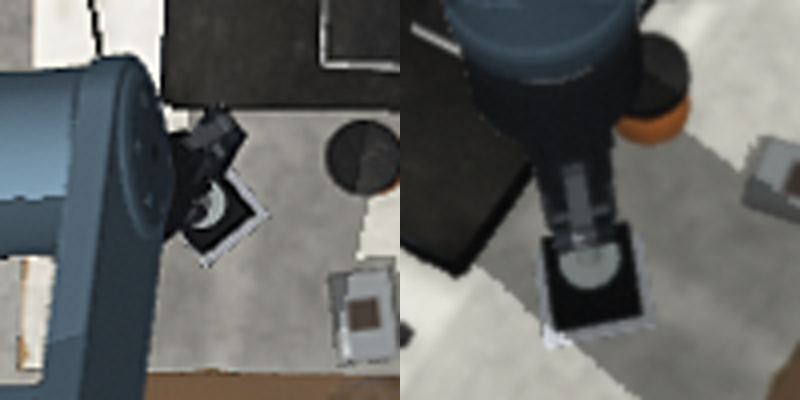

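Emit:
{"name": "step_arm", "arguments": {
  "targets": "0 0 -8 0 0 0;0 0 -16 0 0 0;0 0 -28 0 0 0;0 0 -45 0 0 0;0 0 -70 0 0 0;0 0 -70 0 0 0"
}}

```text
time_s: 18.92
eef_pos: [0.4573, 0.1609, 0.1479]
eef_rot: [0.001, 0.937, 0.35, 0.003]
wrist_force: [-0.3, -0.3, -1.6]
opening: 0.128
```

```bash
python3 -c "
from h import *
goto(.6115,-.355,.145,np.pi/2+.015)
s=cam('scene');t=cam('top')
b=cv2.resize(s['image'][270:390,205:325],(600,600),interpolation=cv2.INTER_CUBIC)
a=cv2.resize(t['image'][210:310,140:240],(600,600),interpolation=cv2.INTER_CUBIC)
cv2.imwrite('pics/k3.png',cv2.resize(np.hstack([a,b])[:,:,::-1],(800,400)))
"
```

```text
t 18.93 pos [0.4573 0.1609 0.1479] yaw 0.7148 tilt [ 6.3e-03  2.0e-04 -1.0e+00] op 0.128 q6 0.95 F [-0.3 -0.3 -1.6]
shift [-221.7  490.7    3.8] rv [ 0.006 -0.003 -0.871]
```

View pics/k3.png

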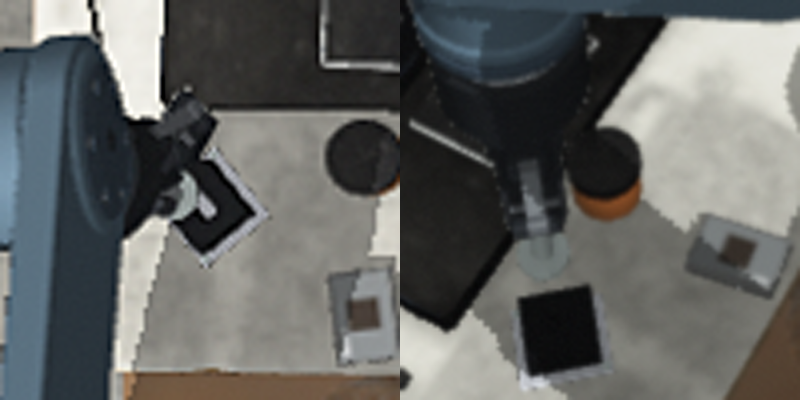

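Emit:
{"name": "step_arm", "arguments": {
  "targets": "-5 20 -20 0 0 0;-27 62 -20 0 0 -0.1;-50 115 -20 0 0 -0.22;-74 168 -20 0 0 -0.34;-98 221 -20 0 0 -0.46;-122 274 -20 0 0 -0.58;-146 327 -20 0 0 -0.7;-170 380 -20 0 0 -0.8"
}}

```text
time_s: 20.02
eef_pos: [0.5753, -0.2392, 0.1634]
eef_rot: [-0.001, 0.726, 0.688, -0.0]
wrist_force: [0.2, 1.0, -0.0]
opening: 0.132
```

```bash
python3 -c "
from h import *
goto(.6115,-.355,.165,np.pi/2+.015)
"
```

```text
t 20.02 pos [ 0.5753 -0.2392  0.1634] yaw 1.518 tilt [-0.0017  0.0012 -1.    ] op 0.132 q6 -0.53 F [ 0.2  1.  -0. ]
shift [-113.7   42.3   -1.8] rv [-0.002 -0.001 -0.068]
```

Emit:
{"name": "step_arm", "arguments": {
  "targets": "-40 15 0 0 0 -0.068;-85 30 0 0 0 -0.068;-112 42 0 0 0 -0.068;-112 42 0 0 0 -0.068;-112 42 0 0 0 -0.068"
}}

```text
time_s: 20.65
eef_pos: [0.6106, -0.3507, 0.1634]
eef_rot: [-0.001, 0.703, 0.711, -0.0]
wrist_force: [0.5, 0.8, -1.5]
opening: 0.129
```

```bash
python3 -c "
from h import *
goto(.6115,-.355,.13,np.pi/2+.015)
s=cam('scene');t=cam('top')
b=cv2.resize(s['image'][100:240,265:405],(600,600),interpolation=cv2.INTER_CUBIC)
a=cv2.resize(t['image'][150:270,330:450],(600,600),interpolation=cv2.INTER_CUBIC)
cv2.imwrite('pics/k4.png',cv2.resize(np.hstack([a,b])[:,:,::-1],(800,400)))
goto(.6115,-.355,.13,np.pi/2+.015)
"
```

```text
t 20.65 pos [ 0.6106 -0.3507  0.1634] yaw 1.5829 tilt [-0.002   0.0019 -1.    ] op 0.129 q6 -0.7 F [ 0.5  0.8 -1.5]
shift [-4.4  0.9 33.4] rv [-0.002 -0.002 -0.003]
t 20.75 pos [ 0.611  -0.3503  0.1643] yaw 1.5838 tilt [-0.0011  0.0011 -1.    ] op 0.128 q6 -0.7 F [-0.2  1.1 -1.1]
shift [-4.8  0.5 34.3] rv [-0.001 -0.001 -0.002]
```

View pics/k4.png

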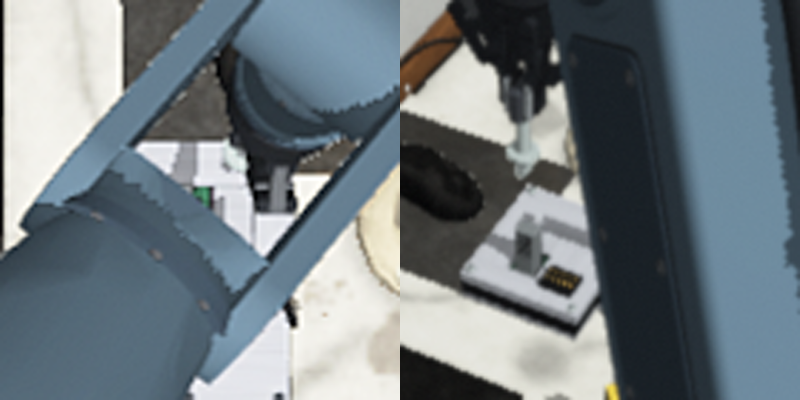

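Emit:
{"name": "step_arm", "arguments": {
  "targets": "-2 0 20 0 0 0;-4 1 40 0 0 0;-4 1 47 0 0 0;-4 1 47 0 0 0;-4 1 47 0 0 0"
}}

```text
time_s: 21.38
eef_pos: [0.6127, -0.356, 0.1185]
eef_rot: [0.0, 0.703, 0.711, 0.0]
wrist_force: [-1.0, 0.3, -1.6]
opening: 0.129
```

```bash
python3 -c "
from h import *
s=cam('scene');t=cam('top')
goto(.6105,-.354,.11,np.pi/2+.015)
b=cv2.resize(s['image'][130:210,280:360],(600,600),interpolation=cv2.INTER_CUBIC)
a=cv2.resize(t['image'][160:240,360:440],(600,600),interpolation=cv2.INTER_CUBIC)
cv2.imwrite('pics/k5.png',a[:,:,::-1]);cv2.imwrite('pics/k5s.png',b[:,:,::-1])
"
```

```text
t 21.48 pos [ 0.6128 -0.3561  0.1189] yaw 1.5828 tilt [ 0.0012 -0.001  -1.    ] op 0.128 q6 -0.71 F [-0.1 -0.5 -1. ]
shift [ 2.1 -2.3  8.9] rv [ 0.001  0.001 -0.003]
```

View pics/k5.png

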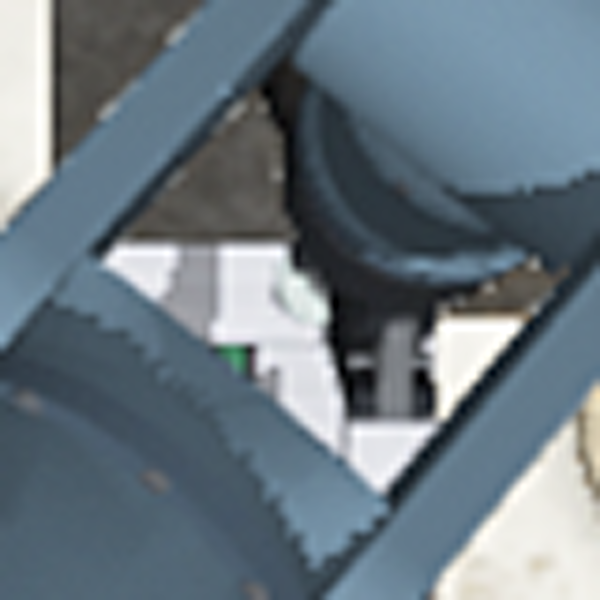

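View pics/k5s.png

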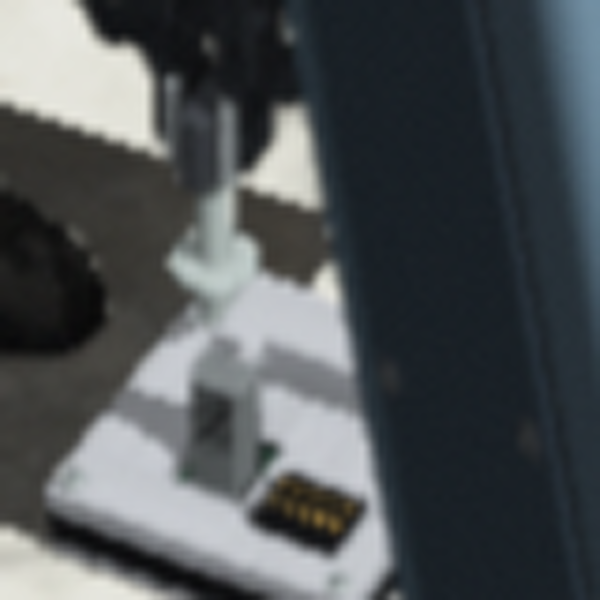

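```bash
python3 - <<'E'
from h import *
s=load('scene')
S=lambda x,y:(280+(x+.5)/7.5-.5,130+(y+.5)/7.5-.5)
S2=lambda x,y:(275+(x+.5)/6.5-.5,150+(y+.5)/6.5-.5)
o=ctrl.get_obs()['eef_pos']
for z in(.0718,.0768): print('collar',z,onz(s,S(214,264),z))
print('stem edges',[onz(s,p,.088) for p in (S(198,215),S(236,222))])
print('slot',onz(s,S2(223,177),.032))
print('post',onz(s,S(232,362),.074),o)
print('pred slot center px', (proj(s,[.6105,-.3552,.032])-[280,130]+.5)*7.5)
cv2.imwrite('pics/sl.png',cv2.resize(cv2.imread('pics/scene0.png')[160:200,290:350],(780,520),interpolation=cv2.INTER_CUBIC))
E
```

```text
collar 0.0718 [[ 0.612455   -0.35851195  0.0718    ]]
collar 0.0768 [[ 0.60983569 -0.35374303  0.0768    ]]
stem edges [array([[ 0.62035607, -0.36173338,  0.088     ]]), array([[ 0.6074136 , -0.36485414,  0.088     ]])]
slot [[ 0.60945049 -0.35713269  0.032     ]]
post [[ 0.58319897 -0.31750296  0.074     ]] [ 0.61282605 -0.35610254  0.11890591]
pred slot center px [[215.07359193 357.19521651]]
```

View pics/sl.png

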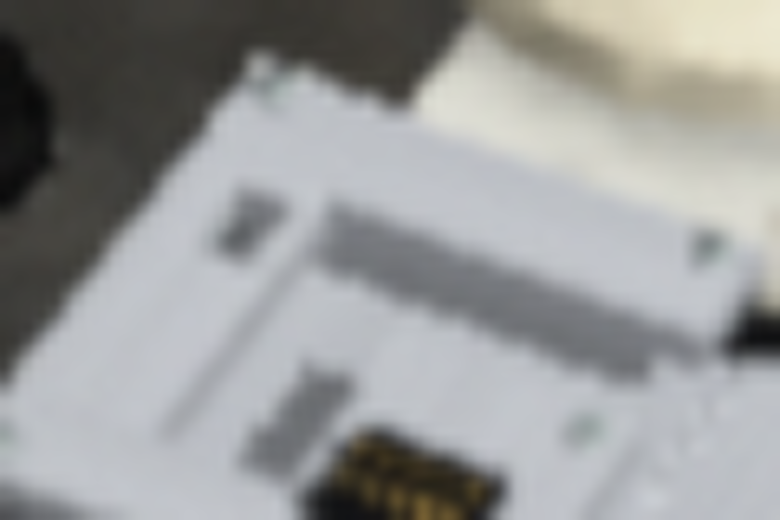

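Emit:
{"name": "step_arm", "arguments": {
  "targets": "1 -2 5 0 0 0;1 -2 10 0 0 0;1 -2 15 0 0 0;1 -2 15 0 0 0"
}}

```text
time_s: 21.98
eef_pos: [0.6099, -0.3544, 0.102]
eef_rot: [-0.001, 0.703, 0.711, -0.0]
wrist_force: [-0.4, 0.1, -1.1]
opening: 0.126
```

Emit:
{"name": "step_arm", "arguments": {
  "targets": "0 0 2 0 0 0;0 0 4 0 0 0;0 0 4 0 0 0;0 0 4 0 0 0"
}}

```text
time_s: 22.48
eef_pos: [0.6104, -0.3548, 0.099]
eef_rot: [0.0, 0.703, 0.711, 0.0]
wrist_force: [0.4, 0.6, -0.1]
opening: 0.129
```

Emit:
{"name": "step_arm", "arguments": {
  "targets": "0 0 2 0 0 0;0 0 4 0 0 0;0 0 4 0 0 0;0 0 4 0 0 0"
}}

```text
time_s: 22.98
eef_pos: [0.6103, -0.3547, 0.0949]
eef_rot: [-0.0, 0.703, 0.711, -0.0]
wrist_force: [-0.2, -0.4, -1.4]
opening: 0.129
```

Emit:
{"name": "step_arm", "arguments": {
  "targets": "0 0 2 0 0 0;0 0 4 0 0 0;0 0 4 0 0 0"
}}

```text
time_s: 23.35
eef_pos: [0.6102, -0.3546, 0.0905]
eef_rot: [-0.0, 0.703, 0.711, -0.0]
wrist_force: [-0.4, -0.5, -1.2]
opening: 0.129
```

```bash
python3 -c "
from h import *
s=cam('scene')
goto(.6105,-.354,.079,np.pi/2+.015)
b=cv2.resize(s['image'][130:210,280:360],(600,600),interpolation=cv2.INTER_CUBIC)
cv2.imwrite('pics/k6s.png',b[:,:,::-1])
"
```

```text
t 23.4 pos [ 0.6102 -0.3547  0.0907] yaw 1.5828 tilt [-3.e-04  2.e-04 -1.e+00] op 0.132 q6 -0.71 F [-0.2  0.  -0.1]
shift [ 0.7  0.3 11.7] rv [-0.    -0.    -0.003]
```

View pics/k6s.png

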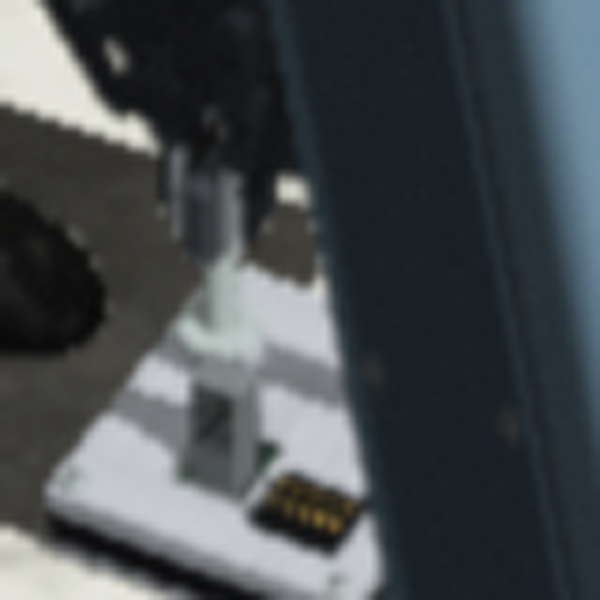

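Emit:
{"name": "step_arm", "arguments": {
  "targets": "0 0 3 0 0 0;0 0 6 0 0 0;0 0 9 0 0 0;0 0 9 0 0 0"
}}

```text
time_s: 23.9
eef_pos: [0.6101, -0.3545, 0.0814]
eef_rot: [-0.0, 0.703, 0.711, -0.0]
wrist_force: [0.3, 1.1, -1.2]
opening: 0.133
```

Emit:
{"name": "step_arm", "arguments": {
  "targets": "0 0 1 0 0 0;0 0 2 0 0 0;0 0 3 0 0 0;0 0 3 0 0 0"
}}

```text
time_s: 24.4
eef_pos: [0.6104, -0.3548, 0.0791]
eef_rot: [0.0, 0.703, 0.711, -0.0]
wrist_force: [-0.3, -0.2, 0.4]
opening: 0.131
```

Expected contact height is reached; one more small press to confirm the collar is on the roof.

Emit:
{"name": "step_arm", "arguments": {
  "targets": "0 0 0.5 0 0 0;0 0 1 0 0 0;0 0 1 0 0 0"
}}

```text
time_s: 24.78
eef_pos: [0.6105, -0.3549, 0.0791]
eef_rot: [0.0, 0.703, 0.711, -0.0]
wrist_force: [-2.5, 1.5, 6.5]
opening: 0.13
```

Emit:
{"name": "step_arm", "arguments": {
  "targets": "0 0 -1 0 0 0;0 0 -1 0 0 0;0 0 -1 0 0 0;0 0 -1 0 0 0;0 0 -1 0 0 0",
  "grip": 45
}}

```text
time_s: 25.4
eef_pos: [0.6103, -0.3547, 0.0788]
eef_rot: [-0.0, 0.703, 0.711, -0.0]
wrist_force: [-0.4, 0.0, -0.4]
opening: 0.446
```

Emit:
{"name": "step_arm", "arguments": {
  "targets": "0 0 -15 0 0 0;0 0 -40 0 0 0;0 0 -80 0 0 0;0 0 -120 0 0 0;0 0 -120 0 0 0"
}}

```text
time_s: 26.02
eef_pos: [0.6127, -0.3565, 0.2056]
eef_rot: [0.005, 0.703, 0.711, 0.0]
wrist_force: [-0.3, 0.9, -0.2]
opening: 0.447
```

```bash
python3 -c "
from h import *
goto(.43,0,.2)
s=cam('scene')
b=cv2.resize(s['image'][130:210,280:360],(600,600),interpolation=cv2.INTER_CUBIC)
cv2.imwrite('pics/k7s.png',b[:,:,::-1])
"
```

```text
t 26.02 pos [ 0.6127 -0.3565  0.2056] yaw 1.583 tilt [ 0.0077 -0.0064 -0.9999] op 0.447 q6 -0.71 F [-0.3  0.9 -0.2]
shift [ 358.8 -178.3    1.9] rv [0.008 0.007 0.   ]
```

View pics/k7s.png

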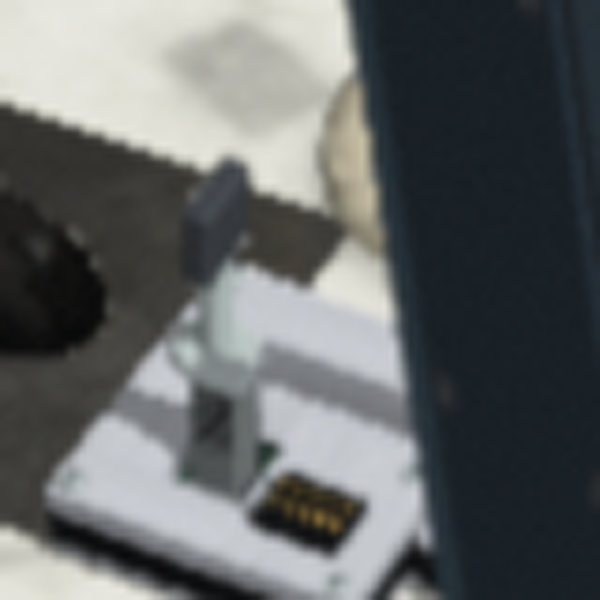

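Key stands upright in the slot (scene px ≈ (308,168)), collar on the roof. I'll back the arm away for an unobstructed top check.

Emit:
{"name": "step_arm", "arguments": {
  "targets": "45 -22 0 0 0 0;90 -45 0 0 0 0;140 -68 0 0 0 0;190 -92 0 0 0 0;240 -118 0 0 0 0;290 -143 0 0 0 0;290 -143 0 0 0 0;290 -143 0 0 0 0"
}}

```text
time_s: 27.08
eef_pos: [0.4638, -0.0665, 0.1987]
eef_rot: [0.0, 0.703, 0.712, -0.0]
wrist_force: [0.2, 0.4, 0.1]
opening: 0.45
```

```bash
python3 -c "
from h import *
s=cam('scene');t=cam('top','fin.png')
o=ctrl.get_obs();print(o['time_s'],o['eef_pos'],abs(o['dq']).max())
b=cv2.resize(s['image'][130:210,280:360],(600,600),interpolation=cv2.INTER_CUBIC)
a=cv2.resize(t['image'][170:270,340:440],(600,600),interpolation=cv2.INTER_CUBIC)
cv2.imwrite('pics/k8.png',cv2.resize(np.hstack([a,b])[:,:,::-1],(800,400)))
"
```

```text
27.175 [ 0.46428085 -0.06733277  0.19880976] 0.007765728474758766
```

View pics/k8.png

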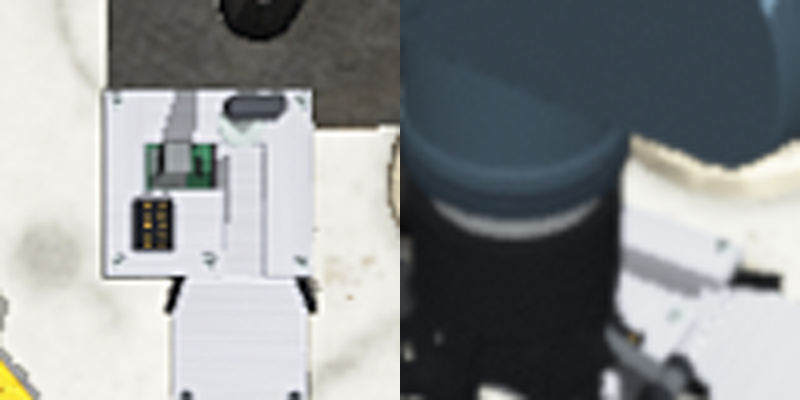

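View pics/fin.png

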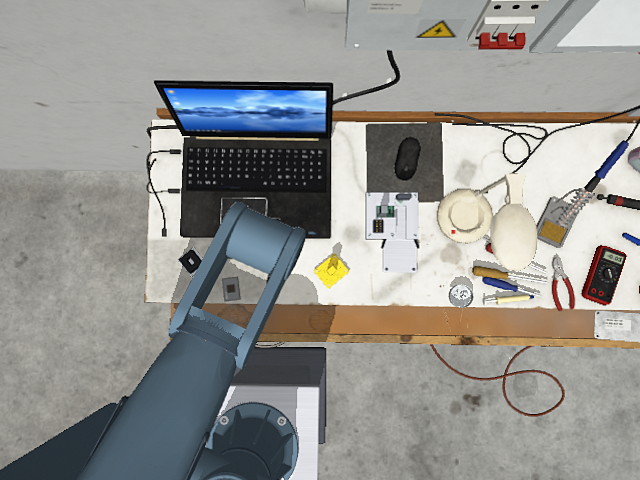

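```bash
python3 -c "
from h import *
print(ticket.hand_in())"
```

```text
the job is handed in; nothing more can be done
None
```

The carrier is in the side pocket and locked by the key. I handed the job in at about 27 s of the 66 s allowed.

- **Carrier:** I set it on the tongue and slid it under the roof to the end wall, where contact came at TCP x 0.591, as predicted. I then moved it sideways until it met the pocket's end wall, backed it off about 2.5 mm and let go. By that contact it rests about 1.5 mm beyond the pocket's centre.
- **Key:** I lifted it from its rest, turned it to match the slot and lowered it with no resistance. The collar met the roof at TCP z 0.0791, exactly the predicted height, and a light press gave 6.5 N to confirm it. Then I released it and withdrew.
- **Last pictures:** The carrier's post is in the pocket slot, and the key stands upright over the key slot. The pad box and screw tin are where they were.
- **Not seen at the end:** The arm hid the flux pot in the final picture. It looked undisturbed when I lifted the key, and I never touched it.
- **Disagreement:** Camera positions in y were about 2 to 3 mm off from what contact showed. I corrected for that before inserting the key.

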